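# Find the canister with the steel weight and hold it up over the tray

### The job

One of the two canisters on the black mat holds the steel calibration weight, the other only a plastic blank. Lift the blue-capped one clear of the mat and hold it still for a moment to feel its weight, stand it back on the mat and let go, then lift the yellow-capped one and feel it likewise. Finish while holding the heavier one still and upright about 10 cm above the middle of the pink tray, with the lighter one standing released on the mat; drop or tip neither canister and leave the other things where they are.

Things in the scene. Friction and masses are not known exactly. Their poses are not given: they have to be found in the camera images.
- jar_blue: closed white round canister with a blue screw cap, opaque; 48 mm diameter all the way up, 82 mm high, cap from z 60 mm to the top. Origin: centre of the underside, z up its axis. Starts standing on the mat. With the steel weight inside it weighs about 0.38 kg, with the plastic blank about 0.09 kg (the contents, each up to 15 percent more or less, stay inside, 1 to 10 mm loose). Held from above round its upper half it does not slip at a 30 N grip
- jar_yellow: closed white round canister with a yellow screw cap, opaque; 48 mm diameter all the way up, 82 mm high, cap from z 60 mm to the top. Origin: centre of the underside, z up its axis. Starts standing on the mat. With the steel weight inside it weighs about 0.38 kg, with the plastic blank about 0.09 kg (the contents, each up to 15 percent more or less, stay inside, 1 to 10 mm loose). Held from above round its upper half it does not slip at a 30 N grip
- mat: black rubber mat fixed to the worktop, 130 (x) x 270 (y) x 3 mm thick, with two white rings of 67 mm diameter at y = +65 and -65 mm, one round each canister at first. Origin: centre of its underside, z up
- tray: shallow pink tray, fixed to the worktop, 125 (x) x 185 (y) x 34 mm, rim at 34 mm. Origin: centre of its underside, z up
- rack: blue tube rack, 74 x 224 x 47 mm, at the back; a bystander, origin at the centre of its underside
- tape: roll of masking tape lying flat, 104 mm across, 25 mm high, at the back; a bystander, origin at the centre of its underside
- redcap: small white bottle with a red cap, 35 mm across, 74 mm high, at the back on the right; a bystander, origin at the centre of its underside
- pipette: violet hand pipette lying on its side, 55 x 242 x 25 mm, at the right; a bystander, origin at the centre of its underside
- marker: black marker pen lying down, 14 x 137 x 15 mm, at the left; a bystander, origin at the centre of its underside
- tips: pipette tip box, blue base and clear lid, 95 x 124 x 88 mm, at the left; a bystander, origin at the centre of its underside
There are look-alikes about, which are no part of the job. What is shaped like the jar_blue but green or purple is not meant.

How it is judged (in metres and radians):
On the way, in this order (a step that is already met when the one before it is completed fails the run):
1. the blue-capped canister is held still, clear of the mat (contact force between the fingers and jar_blue above 1 N and contact force between jar_blue and mat below 0.05 N and height (world z) of jar_blue above 0.035 m and linear speed of jar_blue below 0.06 m/s), for 0.2 s.
2. the blue-capped canister stands released on the mat again (z of jar_blue in the frame of mat below 0.02 m and angle between jar_blue's own z axis and vertical below 0.1 rad and contact force between jar_blue and mat above 0.4 N and linear speed of jar_blue below 0.02 m/s and contact force between each of the arm, the fingers and jar_blue below 0.05 N), for 0.2 s.
3. the yellow-capped canister is held still, clear of the mat (contact force between the fingers and jar_yellow above 1 N and contact force between jar_yellow and mat below 0.05 N and height (world z) of jar_yellow above 0.035 m and linear speed of jar_yellow below 0.06 m/s), for 0.2 s.
At the end, for the whole second after the job is handed in: Heavier canister gripped, still, upright within 0.2 rad, axis within 40 mm of the tray's centre, underside 60 to 200 mm above the worktop, touching no tray, mat or other canister; the lighter (under 2 N on the mat) stands upright on the mat, released and at rest (((contact force between the fingers and jar_blue above 2 N and horizontal distance between jar_blue and tray below 0.04 m and height (world z) of jar_blue between 0.06 and 0.2 m and angle between jar_blue's own z axis and vertical below 0.2 rad and linear speed of jar_blue below 0.03 m/s and contact force between jar_blue and tray below 0.05 N and contact force between jar_blue and mat below 0.05 N and contact force between each of jar_blue, the arm, the fingers and jar_yellow below 0.05 N and z of jar_yellow in the frame of mat below 0.02 m and angle between jar_yellow's own z axis and vertical below 0.1 rad and contact force between jar_yellow and mat between 0.4 and 2 N and linear speed of jar_yellow below 0.02 m/s) or (contact force between the fingers and jar_yellow above 2 N and horizontal distance between jar_yellow and tray below 0.04 m and height (world z) of jar_yellow between 0.06 and 0.2 m and angle between jar_yellow's own z axis and vertical below 0.2 rad and linear speed of jar_yellow below 0.03 m/s and contact force between jar_yellow and tray below 0.05 N and contact force between jar_yellow and mat below 0.05 N and contact force between each of jar_yellow, the arm, the fingers and jar_blue below 0.05 N and z of jar_blue in the frame of mat below 0.02 m and angle between jar_blue's own z axis and vertical below 0.1 rad and contact force between jar_blue and mat between 0.4 and 2 N and linear speed of jar_blue below 0.02 m/s))); the arm keeps its last pose, push and grip.
It fails at once if a canister is tipped over (more than 0.7 rad) (angle between any of jar_blue, jar_yellow's own z axis and vertical above 0.7 rad).
It fails at once if a canister is dropped or thrown (0.5 m/s without the fingers on it) ((linear speed of jar_blue above 0.5 m/s and contact force between the fingers and jar_blue below 0.05 N) or (linear speed of jar_yellow above 0.5 m/s and contact force between the fingers and jar_yellow below 0.05 N)).
It fails at once if a bystander is moved by more than 30 mm (distance of any of rack, tape, redcap, pipette, marker, tips from where it was at the start of the episode above 0.03 m).
It also fails if it takes over 64 s, if anything falls off the work surface, if the arm or the gripper's body presses on something with over 40 N, if the wrist force passes 120 N, or if a joint passes its speed limit or range.

### The arm

A 6-joint arm with a two-finger parallel gripper is mounted at the origin on a cart in front of the work surface, level with it; the furniture and walls round the work are solid. World frame = base frame: x ahead of the robot, y to its left, z up, the work surface at z = 0. Lengths are in mm, angles in rad, forces in N, time in s.
With the tool pointing down it reaches from about 300 to 775 mm from the base axis. Payload 14.6 kg.
Tool frame: the origin (TCP) lies between the finger pads; the fingertips stand 8 mm ahead of it and the grasp point (between the pads) lies 11 mm behind it; z points along the fingers, y is the direction in which the jaws open and shut (so a half turn about z gives the same grasp; the last joint's range is limited). The gripper opens to 94 mm and grips with 3 to 60 N. Pads are 16 mm wide; open, the fingers measure 119 mm over their backs; the gripper's body (75 mm by 177 mm) begins 78 mm behind the grasp point.
Start: joints at [1.055, 0.3, 1.521, -0, 1.321, -0.067], TCP at [238.633, 495.524, 213.446] pointing down, gripper open.
Joint ranges: [-3.03, 3.03], [-0.79, 2.21], [0.23, 2.52], [-1.04, 4.18], [0, 3.07], [-2.55, 2.55]. Speed limits (rad/s): [2.22, 2.22, 2.57, 3.14, 3.14, 3.14].

### API

Orientations are given as [roll, pitch, yaw] about the fixed x, y, z axes, in that order (R = Rz(yaw) Ry(pitch) Rx(roll)).
In Python, from cell import manip gives the robot as it stands. The module is installed in compiled form; this text tells all that it offers.
- The arm moves only by the tool send_rows, never from a script. Its argument "series" is a list that holds one entry, the list of rows, each a list of 5 numbers: the opening, from 0 (shut) to 1 (fully open), then the shift along the tool's x, y, z in mm, then the turn about the tool's z in degrees. In form: [[[gripper, dx, dy, dz, roll], ...]]. A call has 1 to 10 rows; each row is the pose to reach, as a shift and turn from the pose commanded when the call began, along the tool's axes at that moment; what a row does not reach only later rows make up. A row lasts 1/10 s, in which the tool goes at most 50 mm and 8.59 degrees, less where a joint would pass 70% of its speed; a pose out of reach is approached as far as the arm can. A call with a gripper value outside its range is refused whole. The fingers move at their own pace and stop on an object; "newtons" is the grip in N (left out, the last holds). Time passes only in rows, so rows that repeat a pose let the fingers close. It gives the time, the measured TCP pose, the force and the opening at its end, in the units of the state.
- manip.read_state(): the state, without advancing time (a new reading comes with each control period).
- manip.camera(name): name is "side" or "top" or "wrist"; returns a dict with "img" (400x640x3 uint8, red, green, blue), "vfov" (degrees; the focal length in pixels is half the picture's height over the tangent of half this angle, whatever the lens; pixels are square), "cx", "cy" (the principal point, pixels), "pose" (4x4, takes a point from camera to world coordinates); the wrist camera has in their place "T_tool_cam" (4x4, takes a point from camera to tool coordinates, whose origin is the TCP and whose axes are the flange's). Camera axes: x right, y down, z forward; pixel columns grow to the right and rows downward; lengths in mm; the calibration is good to about 2 mm. A picture is of the moment at which its call begins: read the wrist's pose just before it. There is no depth.
- manip.sign_off(): hands the job in, once; it reports no verdict.
Trained networks look in a picture, given as the dict that the camera call returned (one of the last four; its "shot" number tells which), for a name from the list of things; names that differ only in an ending like _2 or _b are one class to them, and where a whole thing is asked for, a point or a joint stands for the part that bears it (a point fixed in the world has none). Each returns a list of dicts, best first, with "conf" (0 to 1); they miss things now and then, are a little off and sometimes report something else, mostly with a low value. They report only what shows in the picture. A call takes as long as a camera call. They do not tell look-alikes from the thing itself.
- manip.find_in(target, picture): "rect" ([left, top, width, height] in pixels, round what is visible of it).
- manip.silhouettes(target, picture): "pixels" (400x640 bool, what is visible of it) and "rect" ([left, top, width, height] in pixels, round what is visible of it).
The state is a dict: "clock": time; "joints": joint angles; "qd": joint speeds; "effort": joint torques, N m; "eef_pos": TCP position; "eef_rot": TCP orientation; "wrist_force": force on the tool from outside, world axes, zero at the start; "moment": the same for the moment, N m; "finger_gap": finger opening in mm.
Only numpy, scipy, OpenCV 4.12 (cv2) and the standard library are available. Lean on these libraries where they do the work, as an engineer would, in place of code of your own. Each camera call takes 0.05 s, during which the arm holds its last target. There are 200 camera calls.

## Working session

There is one attempt and no reset: what is moved stays moved. The work goes in short steps, Python scripts to look and compute and a tool call to move; the robot and the scene stay as the last step left them, time stands still between calls to the robot, and variables do not carry over. Pictures are saved under pics/ and viewed, about 8 in all and at most 12, crops included, and the job is handed in when it is done.

Besides the shell and the picture viewer there is one more tool, called by a JSON object that holds its "api" and its "payload", one argument or row to a line. send_rows: Moves the arm, as the interface text tells. Its arguments: {"type":"object","properties":{"series":{"type":"array"},"newtons":{"type":"number"}},"required":["series"]}

```bash
mkdir -p pics; cat > h.py <<'E'
import numpy as np, cv2
from cell import manip
from scipy.spatial.transform import Rotation as R
def save(p,n): cv2.imwrite(f'pics/{n}.png',cv2.cvtColor(p['img'],cv2.COLOR_RGB2BGR))
def ray(p,u,v):
    f=200/np.tan(np.radians(p['vfov'])/2)
    T=np.array(p['pose']); d=T[:3,:3]@np.array([(u-p['cx'])/f,(v-p['cy'])/f,1]); return T[:3,3],d
def at_z(p,u,v,z):
    o,d=ray(p,u,v); return o+d*(z-o[2])/d[2]
def proj(p,X):
    f=200/np.tan(np.radians(p['vfov'])/2)
    T=np.array(p['pose']); c=T[:3,:3].T@(np.array(X)-T[:3,3]); return np.array([p['cx']+f*c[0]/c[2],p['cy']+f*c[1]/c[2]])
E
python3 - <<'E'
from h import *
s=manip.read_state(); print(s)
for n in('top','side'):
    p=manip.camera(n); save(p,n); print(n,p['vfov'],p['cx'],p['cy'],np.round(p['pose'],3).tolist())
    for t in('jar_blue','jar_yellow','mat','tray','tips','rack'):
        print(t,[(d['rect'],round(d['conf'],2)) for d in manip.find_in(t,p)][:4])
E
```

```text
{'clock': 0.0, 'joints': array([ 1.05540808e+00,  3.00485439e-01,  1.52161633e+00, -2.28289415e-05,
        1.32069101e+00, -6.65847140e-02]), 'qd': array([-3.66248139e-05, -5.62540196e-04, -7.55091539e-04, -3.24993509e-05,
        1.50332700e-04, -1.88815532e-04]), 'effort': array([ 2.56388317e-03, -5.31794107e+01, -3.52744710e+01,  7.09523493e-02,
        2.43755017e-02, -1.36472077e-04]), 'eef_pos': array([238.50694435, 495.29913699, 212.86354795]), 'eef_rot': array([-3.14039371e+00, -5.77884286e-05,  2.69279475e+00]), 'wrist_force': array([ 0.06528682, -0.09693445,  0.40826673]), 'moment': array([-0.02967963,  0.02171053, -0.00156235]), 'finger_gap': 94.20262699877362}
top 51.80498587457852 318.8153132378924 199.56886555184724 [[0.449, -0.734, 0.51, -302.443], [-0.893, -0.371, 0.253, -427.647], [0.003, -0.569, -0.822, 1495.357], [0.0, 0.0, 0.0, 1.0]]
jar_blue [([296.7, 230.7, 17.9, 23.9], 0.79), ([332.1, 212.4, 13.7, 20.7], 0.65), ([310.9, 184.6, 11.6, 20.3], 0.59), ([325.1, 240.9, 10.3, 19.0], 0.57)]
jar_yellow [([361.0, 217.8, 15.6, 15.9], 0.57)]
mat [([318.5, 214.9, 68.4, 32.4], 0.97)]
tray [([251.5, 196.0, 45.3, 34.2], 0.72)]
tips [([190.7, 151.5, 37.5, 27.4], 0.63)]
rack [([304.1, 162.4, 49.9, 20.0], 0.81)]
side 56.32799814769571 310.74043384912443 198.98621464582598 [[0.992, -0.065, 0.109, 448.65], [-0.126, -0.578, 0.806, -1059.719], [0.01, -0.813, -0.582, 861.658], [0.0, 0.0, 0.0, 1.0]]
jar_blue [([312.9, 191.1, 10.3, 24.6], 0.76), ([291.4, 215.9, 13.0, 29.6], 0.67), ([246.9, 209.6, 15.1, 18.8], 0.58), ([341.2, 184.4, 37.4, 40.5], 0.33)]
jar_yellow [([306.2, 240.0, 18.7, 33.0], 0.73), ([275.3, 224.0, 67.0, 60.7], 0.68)]
mat [([276.3, 225.0, 66.9, 61.0], 0.78), ([339.9, 184.7, 41.2, 38.6], 0.64)]
tray [([258.7, 175.9, 39.1, 33.4], 0.92)]
tips [([275.4, 131.4, 26.0, 26.5], 0.75), ([288.1, 214.0, 14.8, 32.7], 0.53)]
rack [([338.2, 185.2, 40.7, 36.0], 0.65), ([276.9, 222.4, 65.6, 64.8], 0.37)]
```

```bash
python3 - <<'E'
import cv2,numpy as np
t=cv2.imread('pics/top.png')[130:280,170:430]; s=cv2.imread('pics/side.png')[110:300,220:420]
t=cv2.resize(t,(780,450),interpolation=3); s=cv2.resize(s,(630,598),interpolation=3)
cv2.imwrite('pics/top_c.png',t); cv2.imwrite('pics/side_c.png',s)
E
```

```text
(no output)
```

View pics/top_c.png

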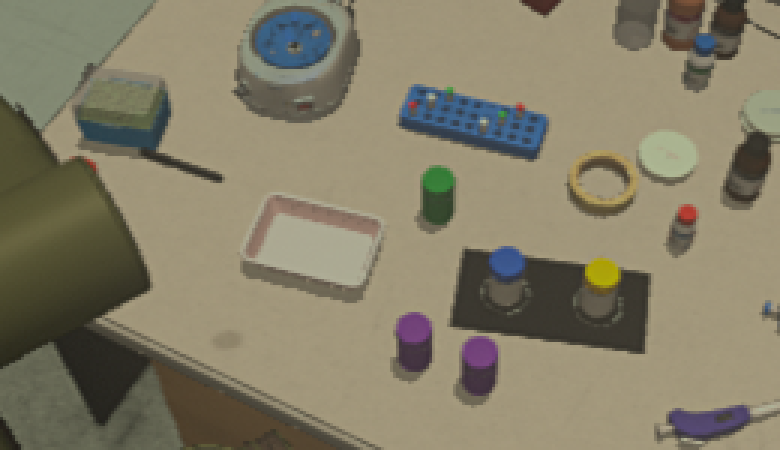

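View pics/side_c.png

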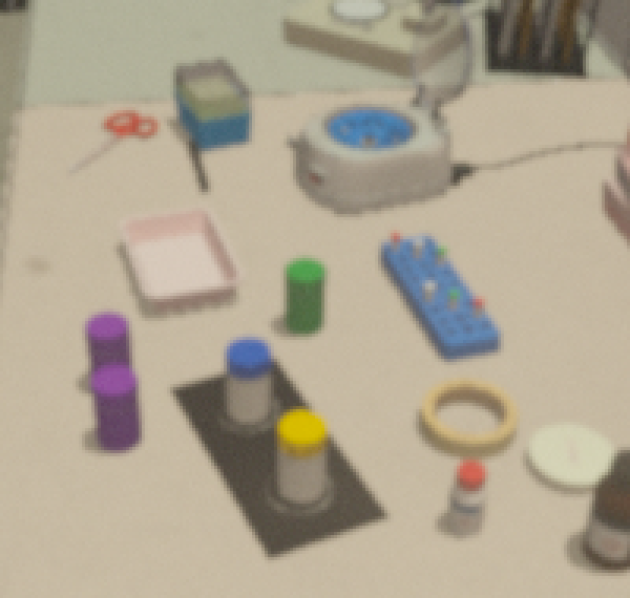

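The views show one blue-capped white canister (top ≈ px 339,218; side ≈ 299,224) and one yellow-capped one (top ≈ 371,223; side ≈ 316,254), both on the mat. The look-alikes are one fully green canister (top 316,190) and two fully purple ones (308,240 and 330,250). I'll locate the caps, mat corners and tray.

```bash
python3 - <<'E'
from h import *
from scipy.optimize import least_squares
def tri(pts):
    A=np.zeros((3,3));b=np.zeros(3)
    for p,u,v in pts:
        o,d=ray(p,u,v); d=d/np.linalg.norm(d); M=np.eye(3)-np.outer(d,d); A+=M;b+=M@o
    return np.linalg.solve(A,b)
P={n:manip.camera(n) for n in('top','side')}
box={'top':((130,280,170,430),3.,3.),'side':((110,300,220,420),3.15,3.147)}
approx={'blue':{'top':(507,262),'side':(249,357)},'yellow':{'top':(602,275),'side':(301,430)},'green':{'top':(438,182),'side':(305,275)},'purpA':{'top':(414,330),'side':(108,332)},'purpB':{'top':(479,352),'side':(115,384)}}
for k,a in approx.items():
    pts=[]
    for n,(x,y) in a.items():
        b,sx,sy=box[n]; u,v=b[2]+x/sx,b[0]+y/sy
        h=cv2.cvtColor(P[n]['img'],cv2.COLOR_RGB2HSV)
        if k in('blue','yellow'):
            lo,hi=((100,110,60),(125,255,255)) if k=='blue' else ((20,150,80),(33,255,255))
            m=cv2.inRange(h,lo,hi); m2=np.zeros_like(m); m2[int(v)-10:int(v)+11,int(u)-10:int(u)+11]=1; m=m*m2
            ys,xs=np.nonzero(m); u,v=xs.mean(),ys.mean(); print(k,n,len(xs),xs.min(),xs.max(),ys.min(),ys.max(),round(u,1),round(v,1))
        zz=80 if k in('blue','yellow') else 70
        pts.append((P[n],u,v)); print(k,n,'atz',at_z(P[n],u,v,zz).round(0)[:2])
    print(k,'tri',tri(pts).round(0))
# mat corners, from the crops
mc={'top':[(463,249),(650,273),(643,353),(451,325)],'side':[(275,362),(386,517),(270,556),(172,388)]}
tc={'top':[(270,195),(383,215),(358,287),(243,265)],'side':[(208,210),(238,297-20),(152,305-10),(122,222)]}
for n in mc:
    b,sx,sy=box[n]
    q=np.array([at_z(P[n],b[2]+x/sx,b[0]+y/sy,3)[:2] for x,y in mc[n]]); print('mat',n,q.round(0).tolist(),q.mean(0).round(0))
    q=np.array([at_z(P[n],b[2]+x/sx,b[0]+y/sy,34)[:2] for x,y in tc[n]]); print('tray',n,q.round(0).tolist(),q.mean(0).round(0))
    for t in('tips','redcap','pipette','tape','tray','mat'):
        d=manip.silhouettes(t,P[n])
        if d:
            ys,xs=np.nonzero(d[0]['pixels']); print(t,n,round(d[0]['conf'],2),at_z(P[n],xs.mean(),ys.mean(),12).round(0)[:2],d[0]['rect'])
E
```

```text
blue top 85 333 344 213 221 338.7 217.0
blue top atz [ 534. -102.]
blue side 82 293 304 219 226 298.4 222.4
blue side atz [ 537. -104.]
blue tri [ 537. -101.   77.]
yellow top 109 365 376 216 227 370.4 221.3
yellow top atz [ 573. -225.]
yellow side 187 308 323 240 254 315.1 246.9
yellow side atz [ 576. -227.]
yellow tri [ 576. -224.   77.]
green top atz [617.  43.]
green side atz [620.  45.]
green tri [619.  44.  70.]
purpA top atz [389. -37.]
purpA side atz [392. -37.]
purpA tri [391. -36.  68.]
purpB top atz [ 398. -128.]
purpB side atz [ 399. -125.]
purpB tri [ 398. -128.   71.]
mat top [[570.0, -21.0], [654.0, -275.0], [530.0, -314.0], [451.0, -61.0]] [ 551. -168.]
tray top [[509.0, 262.0], [552.0, 99.0], [431.0, 72.0], [390.0, 233.0]] [471. 166.]
tips top 0.56 [561. 568.] [191.8, 154.1, 36.9, 21.2]
redcap top 0.54 [ 746. -289.] [390.5, 202.0, 13.0, 9.8]
pipette top 0.75 [ 482. -441.] [387.9, 258.7, 57.4, 19.2]
tape top 0.65 [ 764. -153.] [361.4, 181.8, 21.1, 21.9]
tray top 0.69 [550. -94.] [330.2, 212.0, 12.1, 19.0]
mat top 0.65 [ 538. -170.] [319.2, 213.0, 68.3, 35.1]
mat side [[576.0, -28.0], [656.0, -277.0], [538.0, -313.0], [457.0, -60.0]] [ 557. -169.]
tray side [[522.0, 257.0], [547.0, 101.0], [442.0, 75.0], [409.0, 240.0]] [480. 168.]
tips side 0.98 [550. 611.] [273.9, 130.0, 30.5, 30.5]
redcap side 0.69 [ 737. -269.] [360.9, 254.4, 12.9, 25.1]
pipette side 0.66 [ 489. -447.] [266.7, 303.5, 65.9, 56.2]
tape side 0.96 [ 771. -153.] [352.4, 232.6, 29.1, 25.0]
tray side 0.86 [478. 186.] [259.5, 178.3, 36.7, 31.0]
mat side 0.77 [ 555. -202.] [274.9, 221.1, 68.6, 63.1]
```

{"api": "send_rows", "payload": {
  "series": [
    [[1, -20, -15, 0, 0], [1, -55, -43, 0, 0], [1, -90, -70, 0, 0], [1, -125, -97, 0, 0], [1, -160, -125, 0, 0], [1, -195, -152, 0, 0], [1, -230, -179, 0, 0], [1, -265, -206, 0, 0], [1, -300, -233, 0, 0], [1, -335, -260, 0, 0]]
  ],
  "newtons": 30
}}

```text
clock: 2.4
eef_pos: [428.2, 114.2, 213.7]
eef_rot: [3.141, 0.001, 2.693]
wrist_force: [1.0, 1.7, -0.2]
finger_gap: 93.9
```

{"api": "send_rows", "payload": {
  "series": [
    [[1, -35, -27, 0, 0], [1, -70, -54, 0, 0], [1, -105, -81, 0, 0], [1, -140, -108, 0, 0], [1, -165, -128, 0, 0], [1, -183, -143, 0, 0], [1, -192, -150, 0, 0], [1, -192, -150, 0, 0], [1, -192, -150, 0, 0], [1, -192, -150, 0, 0]]
  ]
}}

```text
clock: 3.4
eef_pos: [535.3, -101.5, 213.6]
eef_rot: [3.141, 0.0, 2.694]
wrist_force: [-0.9, -0.0, -0.1]
finger_gap: 93.9
```

```bash
cat >> h.py <<'E'
def wristpic():
    s=manip.read_state(); p=manip.camera('wrist')
    T=np.eye(4); T[:3,:3]=R.from_euler('xyz',s['eef_rot']).as_matrix(); T[:3,3]=s['eef_pos']
    p['pose']=T@np.array(p['T_tool_cam']); return s,p,T
def delta(T,X): return T[:3,:3].T@(np.array(X)-T[:3,3])
E
python3 - <<'E'
from h import *
s,p,T=wristpic(); save(p,'w1'); print(s['clock'],s['eef_pos'],s['eef_rot'],s['joints'].round(2),s['wrist_force'])
print(np.round(p['T_tool_cam'],2).tolist(),p['vfov'])
print('pred blue top',proj(p,[536,-103,85]),'yellow',proj(p,[575,-226,85]))
for t in('jar_blue','jar_yellow'): print(t,[(d['rect'],round(d['conf'],2)) for d in manip.find_in(t,p)][:3])
E
```

```text
3.4 [ 535.31460827 -101.4686088   213.64087046] [3.14145054e+00 1.10732969e-04 2.69390591e+00] [-0.25  0.29  1.54  0.    1.32 -1.38] [-0.92917522 -0.02536348 -0.06104371]
[[-0.0, -0.96, -0.27, 77.88], [1.0, -0.0, -0.0, -0.64], [0.0, -0.27, 0.96, -172.28], [0.0, 0.0, 0.0, 1.0]] 60.79385684184634
pred blue top [318.46321992 193.9987714 ] yellow [222.8313127  281.17736902]
jar_blue [([294.7, 154.4, 54.6, 62.6], 0.84), ([189.4, 30.8, 73.2, 61.5], 0.68), ([443.8, 163.0, 84.3, 64.5], 0.55)]
jar_yellow [([214.7, 231.1, 48.1, 70.9], 0.93)]
```

View pics/w1.png

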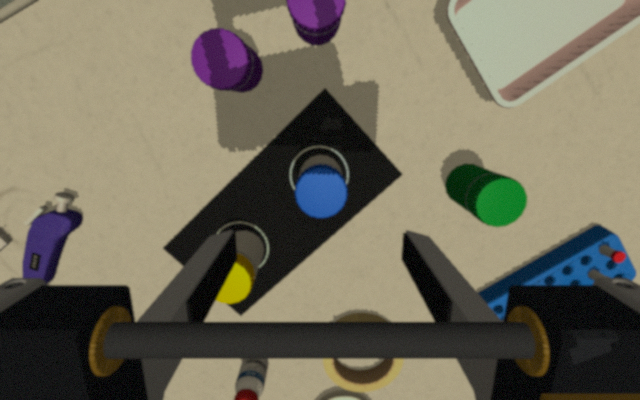

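The wrist view shows the blue cap at about (321,191), centred between the fingers. The yellow cap is at (232,280), partly behind the left finger, and green and purple stand well apart.

```bash
python3 - <<'E'
from h import *
s,p,T=wristpic()
h=cv2.cvtColor(p['img'],cv2.COLOR_RGB2HSV)
m=cv2.inRange(h,(100,110,120),(125,255,255)); m[:,:270]=0;m[:,370:]=0
c=max(cv2.findContours(m,0,1)[0],key=cv2.contourArea); (u,v),r=cv2.minEnclosingCircle(c); print(u,v,r,cv2.boundingRect(c))
X=at_z(p,u,v,85); print(X, 'delta to tcp z=55',delta(T,[X[0],X[1],55]))
E
```

```text
321.0752258300781 191.71238708496094 25.46184539794922 (296, 173, 51, 45)
[ 535.24119578 -100.28307886   85.        ] delta to tcp z=55 [  0.88433159   1.27751687 158.67221559]
```

{"api": "send_rows", "payload": {
  "series": [
    [[1, 1, 1, 20, 0], [1, 1, 1, 50, 0], [1, 1, 1, 80, 0], [1, 1, 1, 110, 0], [1, 1, 1, 135, 0], [1, 1, 1, 150, 0], [1, 1, 1, 158, 0], [1, 1, 1, 158, 0], [1, 1, 1, 158, 0], [1, 1, 1, 158, 0]]
  ]
}}

```text
clock: 4.6
eef_pos: [535.6, -101.3, 56.5]
eef_rot: [3.141, 0.002, 2.693]
wrist_force: [-0.8, 0.4, 0.4]
finger_gap: 94.1
```

{"api": "send_rows", "payload": {
  "series": [
    [[0, 0, 0, 0, 0], [0, 0, 0, 0, 0], [0, 0, 0, 0, 0], [0, 0, 0, 0, 0], [0, 0, 0, 0, 0], [0, 0, 0, 0, 0], [0, 0, 0, 0, 0], [0, 0, 0, 0, 0], [0, 0, 0, 0, 0], [0, 0, 0, 0, 0]]
  ],
  "newtons": 30
}}

```text
clock: 5.6
eef_pos: [535.1, -101.1, 55.4]
eef_rot: [3.142, -0.0, 2.693]
wrist_force: [0.3, 0.4, 0.8]
finger_gap: 47.6
```

Gripped at 47.6 mm. Lifting about 55 mm, then holding still.

{"api": "send_rows", "payload": {
  "series": [
    [[0, 0, 0, -4, 0], [0, 0, 0, -12, 0], [0, 0, 0, -22, 0], [0, 0, 0, -32, 0], [0, 0, 0, -42, 0], [0, 0, 0, -50, 0], [0, 0, 0, -55, 0], [0, 0, 0, -55, 0], [0, 0, 0, -55, 0], [0, 0, 0, -55, 0]]
  ]
}}

```text
clock: 6.6
eef_pos: [534.9, -101.2, 110.0]
eef_rot: [-3.141, -0.001, 2.693]
wrist_force: [-0.1, -0.0, 0.0]
finger_gap: 47.8
```

{"api": "send_rows", "payload": {
  "series": [
    [[0, 0, 0, 0, 0], [0, 0, 0, 0, 0], [0, 0, 0, 0, 0], [0, 0, 0, 0, 0], [0, 0, 0, 0, 0], [0, 0, 0, 0, 0], [0, 0, 0, 0, 0]]
  ]
}}

```text
clock: 7.3
eef_pos: [535.1, -101.2, 110.5]
eef_rot: [3.142, 0.0, 2.693]
wrist_force: [-0.5, -0.2, -0.4]
finger_gap: 47.9
```

```bash
python3 - <<'E'
from h import *
for i in range(6):
    s=manip.read_state(); print(s['clock'],s['eef_pos'].round(1),s['wrist_force'].round(2),s['finger_gap'],s['effort'].round(2))
    p=manip.camera('side')
save(p,'s1')
for i in range(4): manip.camera('side'); print(manip.read_state()['wrist_force'].round(2))
E
```

```text
7.3 [ 535.1 -101.2  110.5] [-0.52 -0.23 -0.37] 47.91867390979382 [ -0.   -55.38 -31.96  -0.     0.08  -0.  ]
7.35 [ 535.1 -101.2  110.5] [-0.56  0.48 -0.75] 47.35949741152141 [ -0.   -55.38 -31.96  -0.     0.08  -0.  ]
7.4 [ 535.1 -101.2  110.4] [-0.47 -0.12 -1.68] 47.17180210559443 [  0.   -55.39 -31.96  -0.     0.08  -0.  ]
7.45 [ 535.1 -101.2  110.4] [ 0.03  0.06 -1.34] 47.741418832713194 [ -0.   -55.39 -31.97  -0.     0.08  -0.  ]
7.5 [ 535.1 -101.2  110.4] [-0.26 -0.12 -0.94] 47.66077236092355 [ -0.   -55.39 -31.96  -0.     0.08  -0.  ]
7.55 [ 535.1 -101.2  110.5] [-0.51 -0.32 -1.79] 47.819563001508385 [ -0.   -55.39 -31.97  -0.     0.08  -0.  ]
[-0.73  0.2  -0.58]
[-0.21 -0.08 -0.18]
[ 0.18  0.4  -0.9 ]
[ 0.25  0.09 -0.7 ]
```

Mean Fz is about −0.9 N, so blue looks like the light one (≈0.09 kg). Setting it back down and releasing.

{"api": "send_rows", "payload": {
  "series": [
    [[0, 0, 0, 8, 0], [0, 0, 0, 18, 0], [0, 0, 0, 28, 0], [0, 0, 0, 37, 0], [0, 0, 0, 44, 0], [0, 0, 0, 49, 0], [0, 0, 0, 52, 0], [0, 0, 0, 54, 0], [0, 0, 0, 55, 0], [0, 0, 0, 55, 0]]
  ]
}}

```text
clock: 8.8
eef_pos: [535.2, -101.2, 55.6]
eef_rot: [3.142, 0.0, 2.693]
wrist_force: [1.1, 0.4, -1.1]
finger_gap: 47.8
```

{"api": "send_rows", "payload": {
  "series": [
    [[0, 0, 0, 0, 0], [0, 0, 0, 0, 0], [0.7, 0, 0, 0, 0], [1, 0, 0, 0, 0], [1, 0, 0, 0, 0], [1, 0, 0, 0, 0], [1, 0, 0, 0, 0], [1, 0, 0, 0, 0], [1, 0, 0, 0, 0], [1, 0, 0, 0, 0]]
  ]
}}

```text
clock: 9.8
eef_pos: [535.1, -101.2, 55.5]
eef_rot: [3.142, 0.0, 2.693]
wrist_force: [0.7, 0.8, -0.3]
finger_gap: 93.6
```

{"api": "send_rows", "payload": {
  "series": [
    [[1, 0, 0, -10, 0], [1, 0, 0, -30, 0], [1, 0, 0, -60, 0], [1, 0, 0, -90, 0], [1, 0, 0, -120, 0], [1, 0, 0, -145, 0], [1, 0, 0, -158, 0], [1, 0, 0, -158, 0], [1, 0, 0, -158, 0], [1, 0, 0, -158, 0]]
  ]
}}

```text
clock: 10.8
eef_pos: [534.6, -101.1, 212.0]
eef_rot: [-3.141, -0.002, 2.693]
wrist_force: [0.0, 0.7, -0.1]
finger_gap: 94.3
```

```bash
python3 - <<'E'
from h import *
s,p,T=wristpic(); print(s['clock'],s['eef_pos'])
q=manip.camera('side')
a=cv2.imread('pics/s1.png')[150:300,230:390]; save(q,'s2'); b=cv2.imread('pics/s2.png')[150:300,230:390]
w=cv2.cvtColor(p['img'],cv2.COLOR_RGB2BGR)[100:260,240:400]
cv2.imwrite('pics/cmp.png',np.hstack([cv2.resize(x,(264,300),interpolation=3) for x in(a,b,w)]))
print('delta yellow',delta(T,[575,-226,213.6]))
E
```

```text
10.8 [ 534.63595618 -101.05759734  212.0085152 ]
delta yellow [-90.56671395 -95.06318206  -1.74773556]
```

View pics/cmp.png

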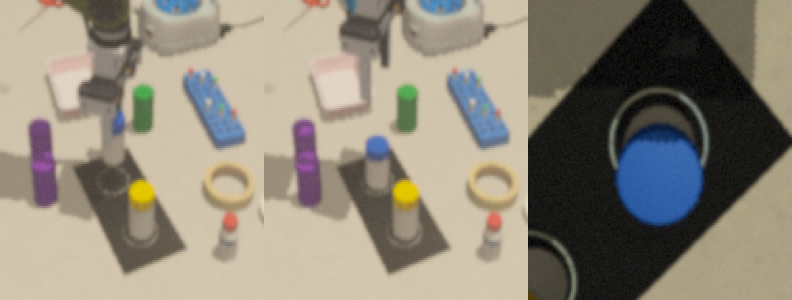

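In the left panel blue is clearly held above its ring. In the middle and right panels it stands upright and released in its ring again. Next, over yellow.

{"api": "send_rows", "payload": {
  "series": [
    [[1, -10, -11, 0, 0], [1, -30, -32, 0, 0], [1, -52, -55, 0, 0], [1, -72, -76, 0, 0], [1, -85, -89, 0, 0], [1, -90, -95, 0, 0], [1, -90, -95, 0, 0], [1, -90, -95, 0, 0], [1, -90, -95, 0, 0]]
  ]
}}

```text
clock: 11.8
eef_pos: [574.9, -225.1, 213.6]
eef_rot: [3.142, 0.0, 2.694]
wrist_force: [-0.4, -0.4, -0.0]
finger_gap: 94.0
```

```bash
python3 - <<'E'
from h import *
s,p,T=wristpic(); save(p,'w2'); print(s['clock'],s['eef_pos'],s['eef_rot'])
h=cv2.cvtColor(p['img'],cv2.COLOR_RGB2HSV)
m=cv2.inRange(h,(20,150,110),(33,255,255)); m[:,:270]=0;m[:,370:]=0
c=max(cv2.findContours(m,0,1)[0],key=cv2.contourArea); (u,v),r=cv2.minEnclosingCircle(c); print(u,v,r,cv2.boundingRect(c))
X=at_z(p,u,v,85); print(X, 'delta to tcp z=55',delta(T,[X[0],X[1],55]))
cv2.imwrite('pics/w2c.png',cv2.resize(cv2.imread('pics/w2.png')[100:300,200:440],(600,500)))
E
```

```text
11.8 [ 574.91363909 -225.1199199   213.59829773] [3.14154031e+00 1.25893505e-04 2.69362020e+00]
322.8147888183594 193.28968811035156 26.241106033325195 (297, 169, 53, 50)
[ 576.70529489 -222.79257278   85.        ] delta to tcp z=55 [ -0.58683686   2.86543543 158.59852307]
```

View pics/w2c.png

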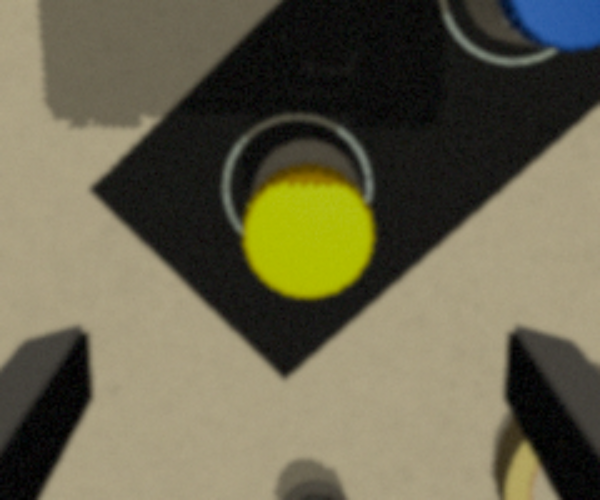

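The yellow cap is centred between the fingers at (323,194), and blue is clear at the upper right. Descending and gripping.

{"api": "send_rows", "payload": {
  "series": [
    [[1, -1, 3, 20, 0], [1, -1, 3, 50, 0], [1, -1, 3, 80, 0], [1, -1, 3, 110, 0], [1, -1, 3, 135, 0], [1, -1, 3, 150, 0], [1, -1, 3, 158, 0], [1, -1, 3, 158, 0], [1, -1, 3, 158, 0], [1, -1, 3, 158, 0]]
  ]
}}

```text
clock: 12.85
eef_pos: [577.7, -223.8, 56.7]
eef_rot: [3.142, 0.002, 2.693]
wrist_force: [-0.2, 0.3, -0.6]
finger_gap: 94.3
```

{"api": "send_rows", "payload": {
  "series": [
    [[0, 0, 0, 0, 0], [0, 0, 0, 0, 0], [0, 0, 0, 0, 0], [0, 0, 0, 0, 0], [0, 0, 0, 0, 0], [0, 0, 0, 0, 0], [0, 0, 0, 0, 0], [0, 0, 0, 0, 0], [0, 0, 0, 0, 0], [0, 0, 0, 0, 0]]
  ],
  "newtons": 30
}}

```text
clock: 13.85
eef_pos: [577.2, -223.5, 55.5]
eef_rot: [3.141, 0.0, 2.693]
wrist_force: [1.1, 1.4, -0.1]
finger_gap: 47.8
```

{"api": "send_rows", "payload": {
  "series": [
    [[0, 0, 0, -4, 0], [0, 0, 0, -12, 0], [0, 0, 0, -22, 0], [0, 0, 0, -32, 0], [0, 0, 0, -42, 0], [0, 0, 0, -50, 0], [0, 0, 0, -55, 0], [0, 0, 0, -55, 0], [0, 0, 0, -55, 0], [0, 0, 0, -55, 0]]
  ]
}}

```text
clock: 14.85
eef_pos: [576.9, -223.5, 109.9]
eef_rot: [-3.142, -0.001, 2.693]
wrist_force: [-0.1, -0.0, -3.9]
finger_gap: 48.0
```

{"api": "send_rows", "payload": {
  "series": [
    [[0, 0, 0, 0, 0], [0, 0, 0, 0, 0], [0, 0, 0, 0, 0], [0, 0, 0, 0, 0], [0, 0, 0, 0, 0], [0, 0, 0, 0, 0], [0, 0, 0, 0, 0]]
  ]
}}

```text
clock: 15.55
eef_pos: [577.1, -223.6, 110.5]
eef_rot: [-3.142, -0.0, 2.693]
wrist_force: [0.1, 0.3, -3.1]
finger_gap: 47.5
```

```bash
python3 - <<'E'
from h import *
F=[]
for i in range(10):
    s=manip.read_state(); F.append(s['wrist_force'][2]); p=manip.camera('side')
print(s['clock'],s['eef_pos'],s['finger_gap'],np.round(F,2),np.mean(F)); save(p,'s3')
E
```

```text
16.0 [ 577.15894324 -223.56225498  110.44802617] 47.39192562592632 [-3.11 -3.51 -3.41 -4.51 -3.68 -4.15 -2.71 -3.86 -3.32 -3.6 ] -3.586151464920382
```

Yellow reads −3.6 N (≈0.37 kg) against −0.9 N for blue, so yellow is the heavy one. I'll raise it high enough to clear blue and carry it to the tray.

{"api": "send_rows", "payload": {
  "series": [
    [[0, 0, 0, -6, 0], [0, 0, 0, -18, 0], [0, 0, 0, -34, 0], [0, 0, 0, -50, 0], [0, 0, 0, -66, 0], [0, 0, 0, -80, 0], [0, 0, 0, -87, 0], [0, 0, 0, -90, 0], [0, 0, 0, -90, 0]]
  ]
}}

```text
clock: 16.95
eef_pos: [577.1, -223.6, 200.5]
eef_rot: [3.142, -0.0, 2.693]
wrist_force: [0.4, -0.4, -3.9]
finger_gap: 47.4
```

{"api": "send_rows", "payload": {
  "series": [
    [[0, 5, 6, 0, 0], [0, 15, 18, 0, 0], [0, 30, 35, 0, 0], [0, 48, 56, 0, 0], [0, 66, 77, 0, 0], [0, 84, 98, 0, 0], [0, 102, 119, 0, 0], [0, 120, 140, 0, 0], [0, 138, 161, 0, 0], [0, 156, 182, 0, 0]]
  ]
}}

```text
clock: 17.95
eef_pos: [514.4, 10.1, 200.2]
eef_rot: [-3.142, -0.0, 2.693]
wrist_force: [0.2, 0.5, -3.2]
finger_gap: 48.1
```

{"api": "send_rows", "payload": {
  "series": [
    [[0, 18, 21, 0, 0], [0, 36, 42, 0, 0], [0, 54, 63, 0, 0], [0, 71, 82, 0, 0], [0, 85, 100, 0, 0], [0, 96, 113, 0, 0], [0, 103, 121, 0, 0], [0, 107, 125, 0, 0], [0, 107, 125, 0, 0], [0, 107, 125, 0, 0]]
  ]
}}

```text
clock: 18.95
eef_pos: [473.4, 166.7, 200.4]
eef_rot: [-3.141, 0.0, 2.693]
wrist_force: [-0.0, -0.1, -4.0]
finger_gap: 47.4
```

{"api": "send_rows", "payload": {
  "series": [
    [[0, 0, 0, 5, 0], [0, 0, 0, 13, 0], [0, 0, 0, 23, 0], [0, 0, 0, 33, 0], [0, 0, 0, 41, 0], [0, 0, 0, 46, 0], [0, 0, 0, 48, 0], [0, 0, 0, 48, 0], [0, 0, 0, 48, 0], [0, 0, 0, 48, 0]]
  ]
}}

```text
clock: 19.95
eef_pos: [473.6, 167.2, 152.8]
eef_rot: [3.141, 0.001, 2.693]
wrist_force: [-0.3, -0.2, -2.9]
finger_gap: 47.8
```

```bash
python3 - <<'E'
from h import *
s,p,T=wristpic(); print(s['clock'],s['eef_pos'],s['eef_rot'],s['finger_gap'],s['wrist_force'],s['qd'].round(3))
q=manip.camera('side'); r=manip.camera('top')
save(q,'s4');save(r,'t4');save(p,'w4')
a=cv2.imread('pics/s4.png')[130:290,240:390];b=cv2.imread('pics/t4.png')[130:290,230:400];w=cv2.imread('pics/w4.png')
cv2.imwrite('pics/fin.png',np.hstack([cv2.resize(x,sz,interpolation=3) for x,sz in((a,(375,400)),(b,(425,400)))]))
cv2.imwrite('pics/w4s.png',w)
for n,v in(('side',q),('top',r)): print(n,[(d['rect'],round(d['conf'],2)) for d in manip.find_in('tray',v)][:2], proj(v,[*s['eef_pos'][:2],0]))
E
```

```text
19.95 [473.56892035 167.20259277 152.80273145] [3.14116499e+00 5.25100904e-04 2.69282632e+00] 47.751485256676915 [-0.3337147  -0.167636   -2.89973254] [ 0.002 -0.001  0.002  0.    -0.002  0.001]
side [([258.4, 175.1, 37.9, 35.3], 0.92)] [275.92504455 196.52822076]
top [([252.2, 196.4, 44.7, 34.1], 0.92)] [275.32360344 213.68319075]
```

View pics/fin.png

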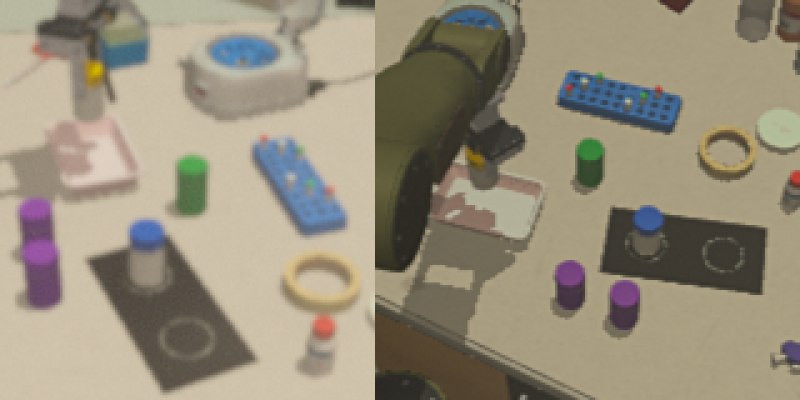

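View pics/w4s.png

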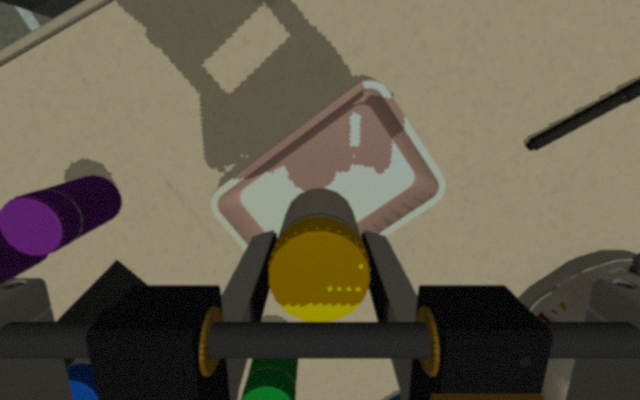

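All views agree: yellow hangs upright over the tray, and blue stands in its ring. I'll do one quick tray-centre check from the wrist view (rim corners at about (445,188) and (213,207)), then hold a few rows.

{"api": "send_rows", "payload": {
  "series": [
    [[0, 0, 0, 0, 0], [0, 0, 0, 0, 0], [0, 0, 0, 0, 0], [0, 0, 0, 0, 0], [0, 0, 0, 0, 0]]
  ]
}}

```text
clock: 20.7
eef_pos: [473.4, 167.1, 152.4]
eef_rot: [-3.142, -0.0, 2.693]
wrist_force: [0.9, -0.4, -4.4]
finger_gap: 47.6
```

```bash
python3 - <<'E'
from h import *
s,p,T=wristpic(); a=at_z(p,443,190,34);b=at_z(p,214,206,34); c=(a+b)/2
e=np.hypot(*(c[:2]-s['eef_pos'][:2])); print(a,b,c,'offset',e,np.abs(s['qd']).max(),s['finger_gap'])
if e<25: print(manip.sign_off())
E
```

```text
[515.93088252 266.90225719  34.        ] [441.15057241  78.21354469  34.        ] [478.54072746 172.55790094  34.        ] offset 7.476953868743488 0.0011803439738868632 47.56215532401231
the job is handed in; nothing more can be done
None
```

I lifted both canisters in turn: the yellow-capped one is the heavier, and it is now held above the pink tray. The job is handed in; no verdict is reported.

- **Weighing:** The blue one read about 0.9 N at the wrist (≈0.09 kg) and the yellow one about 3.6 N (≈0.37 kg). Single readings were noisy by roughly ±0.8 N, but the gap between the two is clear.
- **Blue canister:** I set it back on the mat and let go. The camera views show it standing upright in its ring.
- **Yellow canister:** It is held upright and still with its underside about 100 mm above the worktop, gripped at 30 N. It is about 7 mm from the tray centre as measured by the wrist camera; the tolerance is 40 mm.
- **Bystanders and time:** Nothing else appeared to move in the last pictures, which did not show the tip box, marker and pipette in full. I handed in at about 21 s of the 64 s allowed.
- **Disagreements:** The tray-centre estimates from the three cameras differed by up to about 10 mm. The networks also mislabelled a few things, so I set those results aside in favour of colour and geometry.

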